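# Lock the winder shaft with its slotted disc and bar

## Task

Lock the shaft of the bench tape winder by pushing with the fingertips: turn the slotted steel disc (its orange posts are there to push on) until its slot lines up with the locking bar, then push the bar (the red tab is there for that) through the slot until it is fully home in the keeper on the other side. Do not lift the bar or pull it back out of its guide, and leave the screwdriver, the bottle and the yellow tape roll as they are. Finish clear of everything.

Things in the scene. Friction and masses are not known exactly. Their poses are not given: they have to be found in the camera images.
- lock_base: The fixed shaft lock: blue deck plate 264 x 104 x 8 mm carrying, in line along its x axis, an aluminium guide, a steel disc and an aluminium keeper. Origin on the disc's axis at the plate's underside (desk top); x is the direction in which the bar is pushed, z up. The plate spans x -175 to +89 mm. It stays put during a run; position and yaw differ from run to run.
- guide_bridge (a point): Centre of the top of the dark bridge over the disc end of the guide, 41 mm above the desk, at lock_base x -53 mm. The guide is an open channel at lock_base x -165 to -46 mm, 40 mm wide, its walls 36 mm above the desk; the bridge covers its last 14 mm.
- keeper_mouth (a point): Centre of the keeper's mouth, 27 mm above the desk, at lock_base x 46 mm. The keeper is 40 mm wide, spans lock_base x 46 to 74 mm, top 41 mm above the desk; its end stop is at x 68 mm.
- lock_disc (a joint): Turn of the steel disc (80 mm across, top 34 mm above the desk), rad, counter-clockwise from above positive, range -0.6 to 3.74. One slot runs right across it, 18 mm wide, 14 deep, open on top, 22 wide at its ends. At 0 and equally at pi it lies along the bar and the bar can pass; it starts between 0.55 and 2.59. Friction (0.06 N m) keeps it where it is left.
- post_a (a point): Upright orange finger post of the disc, 12 mm thick with a 14 mm rounded head, standing 29 mm from the disc's axis, square to the slot. It rises from the disc's face at z 34 to z 72 mm. This point is on its axis at z 54 mm. At disc value 0 it lies on the +y side of lock_base; it turns with the disc. The point has the disc's axes: its x runs along the slot.
- post_b (a point): The second, equal orange post, opposite post_a across the disc; point on its axis at z 54 mm.
- lock_bar: Loose steel bar 160 x 12 x 12 mm (0.25 kg) lying in the guide, with a tapered nose at its +x end and an upright red tab on its rear end. Origin under the middle of its length; x along the bar towards the nose. Its underside is 21 mm above the desk, its top 33 mm.
- bar_nose (a point): Centre of the bar's nose end. At the start about 50 mm before the disc's axis, in the guide; fully home it stands 68 mm beyond the axis (in lock_base x), against the keeper's end stop, so the bar travels about 118 mm.
- bar_tab (a point): Centre of the rear face (the face to push) of the red tab, 53 mm above the desk; the red plate is 26 mm wide, 8 mm thick and spans z 39 to 67 mm. Push it along lock_base x. Fully home it stands at lock_base x = -92 mm. Sliding takes 1 to 4 N.
- screwdriver: Bystander: red-handled screwdriver 148 mm long, lying on the desk to the left. Origin under its middle.
- cleaner_bottle: Bystander: small brown bottle with a white cap, 34 mm across, 88 mm tall, standing to the right. Origin under its middle.
- roll_yellow: Bystander: roll of yellow paper tape, 108 mm across, 13 mm high, lying flat to the right. Origin under its middle.
Things that resemble listed ones, but are neither listed nor needed, are in the scene too. There is more than one size of the lock_bar; the job needs the larger.

How it is judged (in metres and radians):
On the way:
1. the disc's slot is lined up with the bar ((value of joint lock_disc between -0.15 and 0.15 rad or value of joint lock_disc between 2.9916 and 3.2916 rad)), for 0.2 s.
At the end, for the whole second after the job is handed in: The bar lies at rest through the disc's slot with its nose inside the keeper, less than 6 mm from the end stop (within 6 mm sideways, lying level along the guide), and the disc's slot is within 0.15 rad of the bar's line (x of bar_nose in the frame of lock_base above 0.062 m and y of bar_nose in the frame of lock_base between -0.006 and 0.006 m and z of bar_nose in the frame of lock_base between 0.022 and 0.033 m and angle between the x axis of lock_bar and the x axis of lock_base, either way round below 0.1 rad and angle between the x axis of post_a and the x axis of lock_base, either way round below 0.15 rad and linear speed of lock_bar below 0.01 m/s); the robot touches nothing.
It fails at once if the bar is lifted (height (world z) of lock_bar above 0.033 m).
It fails at once if the bar is pulled back out of its guide (x of bar_nose in the frame of lock_base below -0.085 m).
It fails at once if the screwdriver is disturbed (distance of screwdriver from where it was at the start of the episode above 0.02 m).
It fails at once if the bottle is disturbed (distance of cleaner_bottle from where it was at the start of the episode above 0.02 m or angle between cleaner_bottle's own z axis and vertical above 0.4 rad).
It fails at once if the tape roll is disturbed (distance of roll_yellow from where it was at the start of the episode above 0.02 m).
It also fails if it takes over 51 s, if anything falls off the work surface, if the arm or the gripper's body presses on something with over 40 N, if the wrist force passes 120 N, or if a joint passes its speed limit or range.

## Robot

A 6-joint arm with a two-finger parallel gripper is mounted at the origin on a cart in front of the work surface, level with it; the furniture and walls round the work are solid. World frame = base frame: x ahead of the robot, y to its left, z up, the work surface at z = 0. Lengths are in mm, angles in rad, forces in N, time in s.
With the tool pointing down it reaches from about 350 to 775 mm from the base axis. Payload 7.3 kg.
Tool frame: the origin (TCP) lies between the finger pads; the fingertips stand 22 mm ahead of it and the grasp point (between the pads) lies 3 mm ahead of it (nose_length is the distance from the TCP to the fingertips, in mm); z points along the fingers, y is the direction in which the jaws open and shut (so a half turn about z gives the same grasp; the last joint's range is limited). The gripper opens to 92 mm and grips with 3 to 60 N. Pads are 19 mm wide; open, the fingers measure 130 mm over their backs; the gripper's body (75 mm by 190 mm) begins 47 mm behind the grasp point.
Start: joints at [0.975, 0.342, 1.524, -0, 1.275, -0.146], TCP at [228.25, 472.805, 248.741] pointing down, gripper open.
Joint ranges: [-2.53, 2.53], [-0.77, 2.02], [0.04, 2.7], [-1, 4.14], [0.28, 2.66], [-3.11, 3.11]. Speed limits (rad/s): [2.57, 2.57, 3.14, 3.14, 3.14, 3.14].

## Interface

Orientations are given as [roll, pitch, yaw] about the fixed x, y, z axes, in that order (R = Rz(yaw) Ry(pitch) Rx(roll)).
In Python, from plant import get_obs, capture, close_job, nose_length gives the robot as it stands.
- The arm moves only by the tool step_arm, never from a script. Its argument "increments" is text: rows parted by semicolons, each of 7 numbers parted by spaces: the turn, a rotation vector about the tool's x, y, z in rad, then the shift along the tool's x, y, z in mm, then the opening, from -1 (shut) to 1 (fully open). A call has 1 to 20 rows; each row is the pose to reach, as a shift and turn from the pose commanded when the call began, along the tool's axes at that moment; what a row does not reach only later rows make up. A row lasts 1/8 s, in which the tool goes at most 62.5 mm and 10.7 degrees, less where a joint would pass 70% of its speed; a pose out of reach is approached as far as the arm can. A call with a gripper value outside its range is refused whole. The fingers move at their own pace and stop on an object; the grip force is fixed at half the most. Time passes only in rows, so rows that repeat a pose let the fingers close. It gives the time, the measured TCP pose, the force and the opening at its end, in the units of the state.
- get_obs(): the state, without advancing time (a new reading comes with each control period).
- capture(name): name is "side" or "top" or "wrist"; returns a dict with "frame" (384x512x3 uint8, red, green, blue), "K" (3x3 intrinsics, pixels), "extrinsics" (4x4, takes a point from world to camera coordinates); the wrist camera has in their place "tool_from_camera" (4x4, takes a point from camera to tool coordinates, whose origin is the TCP and whose axes are the flange's). Camera axes: x right, y down, z forward; pixel columns grow to the right and rows downward; lengths in mm; the calibration is good to about 2 mm. A picture is of the moment at which its call begins: read the wrist's pose just before it. There is no depth.
- close_job(): hands the job in, once; it reports no verdict.
The state is a dict: "time": time; "joint_positions": joint angles; "dq": joint speeds; "tau": joint torques, N m; "tool_pos": TCP position; "tcp_rot": TCP orientation; "contact_force": force on the tool from outside, world axes, zero at the start; "moment": the same for the moment, N m; "grip_width": finger opening in mm.
Only numpy, scipy, OpenCV 4.12 (cv2) and the standard library are available. Lean on these libraries where they do the work, as an engineer would, in place of code of your own. Each camera call takes 0.05 s, during which the arm holds its last target.

## Working session

There is one attempt and no reset: what is moved stays moved. The work goes in short steps, Python scripts to look and compute and a tool call to move; the robot and the scene stay as the last step left them, time stands still between calls to the robot, and variables do not carry over. Pictures are saved under pics/ and viewed, and the job is handed in when it is done.

Besides the shell and the picture viewer there is one more tool, called after "Emit:" as name(argument=value, ...) on one line, values as JSON. step_arm: Moves the arm, as the interface text tells. Its arguments: {"type":"object","properties":{"increments":{"type":"string"}},"required":["increments"]}

```bash
mkdir -p pics; ls
python3 - <<'E'
from plant import get_obs,capture,nose_length
import cv2,numpy as np
print(get_obs(), nose_length if not callable(nose_length) else nose_length())
for n in ("side","top","wrist"):
    c=capture(n); cv2.imwrite(f"pics/{n}0.png",c["frame"][:,:,::-1]); print(n,c["K"].tolist(),np.round(c.get("extrinsics",c.get("tool_from_camera")),4).tolist())
E
```

```text
pics
{'time': 0.0, 'joint_positions': array([ 9.74997458e-01,  3.42723427e-01,  1.52503881e+00, -2.61703892e-05,
        1.27541578e+00, -1.45983144e-01]), 'dq': array([ 0.00017549,  0.00035798, -0.00047205, -0.00160873,  0.00047818,
        0.0015505 ]), 'tau': array([-2.13165200e-03, -4.31234336e+01, -2.44225037e+01,  7.16795702e-02,
        5.58782613e-02, -1.29927507e-04]), 'tool_pos': array([228.02745914, 472.46101172, 248.03697657]), 'tcp_rot': array([-3.14002051e+00, -2.05856878e-04,  2.69178441e+00]), 'contact_force': array([-0.27555586, -0.81843921,  0.02761902]), 'moment': array([-0.02030042, -0.01042868,  0.04607289]), 'grip_width': 92.24348146095352} 22.0
side [[448.3907742155517, 0.0, 256.83436161072893], [0.0, 448.3907742155517, 193.34462410843344], [0.0, 0.0, 1.0]] [[0.9968, -0.0791, -0.0086, -552.9958], [-0.0536, -0.5874, -0.8075, 66.4162], [0.0589, 0.8054, -0.5897, 1418.7997], [0.0, 0.0, 0.0, 1.0]]
top [[430.15025785879646, 0.0, 254.93388605786234], [0.0, 430.15025785879646, 202.1466861598252], [0.0, 0.0, 1.0]] [[-0.0071, -0.9999, 0.0105, -56.2832], [-0.9973, 0.0063, -0.0729, 556.6817], [0.0729, -0.011, -0.9973, 1241.0271], [0.0, 0.0, 0.0, 1.0]]
wrist [[267.11973815022884, 0.0, 256.34808781481786], [0.0, 267.11973815022884, 190.84847448063712], [0.0, 0.0, 1.0]] [[0.0004, -0.9655, -0.2605, 69.7596], [1.0, 0.0003, 0.0003, 0.2662], [-0.0002, -0.2605, 0.9655, -137.4014], [0.0, 0.0, 0.0, 1.0]]
```

View pics/top0.png

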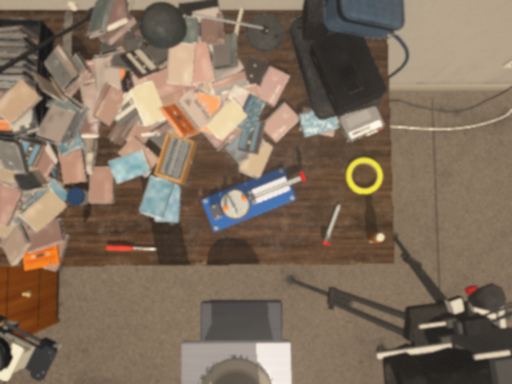

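View pics/side0.png

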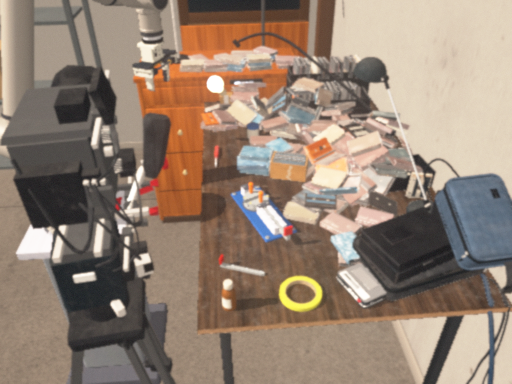

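View pics/wrist0.png

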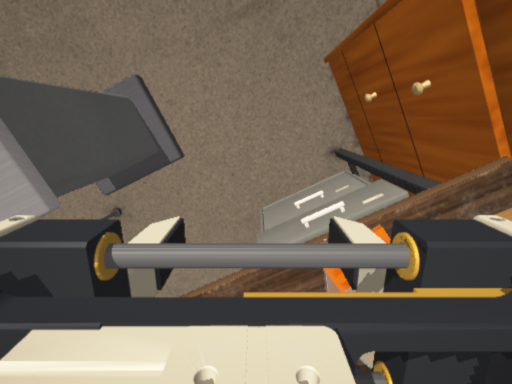

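Run:
```python
import cv2
t=cv2.imread("pics/top0.png"); cv2.imwrite("pics/topc.png",cv2.resize(t[150:260,190:350],None,fx=5,fy=5,interpolation=cv2.INTER_CUBIC))
t=cv2.imread("pics/side0.png"); cv2.imwrite("pics/sidec.png",cv2.resize(t[170:290,210:330],None,fx=5,fy=5,interpolation=cv2.INTER_CUBIC))
```

```text
(no output)
```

View pics/topc.png

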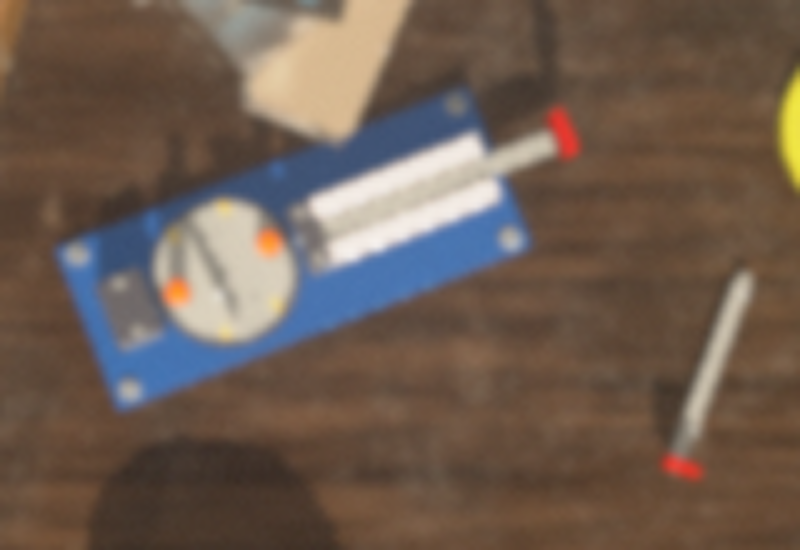

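View pics/sidec.png

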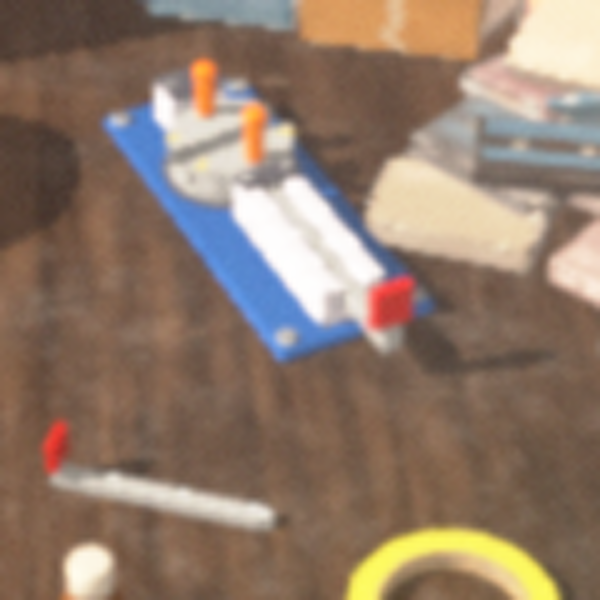

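The top crop shows two bars with red tabs: the larger one lies in the guide (tab at about (302,176) in the frame), and a smaller one lies loose on the desk (about (332,225)). The one in the guide is lock_bar, because it is longer and sits in the lock. Next I'll measure the plate, posts and tab.

```bash
cat > h.py <<'E'
import cv2,numpy as np
from plant import get_obs,capture
def ray(c,u,v):
    E=c["extrinsics"];R=E[:3,:3];o=-R.T@E[:3,3]
    d=R.T@np.linalg.inv(c["K"])@np.array([u,v,1.]);return o,d
def onz(c,u,v,z):
    o,d=ray(c,u,v);return o+d*(z-o[2])/d[2]
def proj(c,p):
    E=c["extrinsics"];q=c["K"]@(E[:3,:3]@np.asarray(p)+E[:3,3]);return q[:2]/q[2]
def tri(c1,p1,c2,p2):
    A=[];b=[]
    for c,p in((c1,p1),(c2,p2)):
        o,d=ray(c,*p);d=d/np.linalg.norm(d);M=np.eye(3)-np.outer(d,d);A.append(M);b.append(M@o)
    x,*_=np.linalg.lstsq(np.vstack(A),np.hstack(b),rcond=None);return x
def blobs(m,minA=4):
    n,l,s,ce=cv2.connectedComponentsWithStats(m.astype(np.uint8));return [(ce[i],s[i]) for i in range(1,n) if s[i][4]>=minA]
E
python3 - <<'E'
from h import *
t=capture("top");s=capture("side")
for nm,c,box in(("top",t,(150,260,190,350)),("side",s,(170,290,210,330))):
    f=c["frame"];h=cv2.cvtColor(f,cv2.COLOR_RGB2HSV).astype(int);H,S,V=h[...,0],h[...,1],h[...,2]
    R=np.zeros(H.shape,bool);R[box[0]:box[1],box[2]:box[3]]=1
    blue=R&(H>100)&(H<125)&(S>130)
    orange=R&(H>=6)&(H<18)&(S>150)&(V>180)
    red=R&((H<5)|(H>174))&(S>150)&(V>120)
    print(nm,"orange",[(b.round(1),st) for b,st in blobs(orange)]);print("red",[(b.round(1),st) for b,st in blobs(red)])
    k=np.argwhere(blue)[:,::-1];n,l,st,ce=cv2.connectedComponentsWithStats(blue.astype(np.uint8));i=1+np.argmax(st[1:,4]);
    P=np.argwhere(l==i)[:,::-1]
    W=np.array([onz(c,u,v,8)[:2] for u,v in P],np.float32)
    (cx,cy),(w,hh),a=cv2.minAreaRect(W);print("rect",cx,cy,w,hh,a)
    print(cv2.boxPoints(((cx,cy),(w,hh),a)))
E
```

```text
top orange [(array([243.4, 197.6]), array([242, 196,   4,   4,  13], dtype=int32)), (array([224.7, 207.9]), array([223, 206,   4,   4,  12], dtype=int32))]
red [(array([302.4, 176.3]), array([299, 172,   7,  10,  40], dtype=int32)), (array([325.7, 242.7]), array([322, 241,   8,   4,  21], dtype=int32))]
rect 548.9237060546875 -95.3896484375 26.698034286499023 167.06101989746094 20.226158142089844
[[ 507.51913   -21.625135]
 [ 565.27655  -178.38438 ]
 [ 590.32825  -169.15416 ]
 [ 532.57086   -12.394913]]
side orange [(array([250.4, 186.1]), array([248, 182,   5,  11,  35], dtype=int32)), (array([260.5, 196. ]), array([259, 191,   4,  11,  26], dtype=int32))]
red [(array([288.1, 229.9]), array([285, 226,   8,   9,  56], dtype=int32)), (array([220.7, 258.4]), array([218, 254,   6,  10,  38], dtype=int32))]
rect 535.0970458984375 -60.02623748779297 45.86543273925781 257.1194152832031 25.932716369628906
[[ 458.25232    45.55973 ]
 [ 570.6946   -185.66986 ]
 [ 611.9418   -165.61221 ]
 [ 499.4995     65.617386]]
```

Run:
```python
from h import *
t=capture("top");s=capture("side")
f=t["frame"];h=cv2.cvtColor(f,cv2.COLOR_RGB2HSV).astype(int);H,S,V=h[...,0],h[...,1],h[...,2]
R=np.zeros(H.shape,bool);R[165:235,200:300]=1
b=R&(H>100)&(H<125)&(S>110)
P=np.argwhere(b)[:,::-1];W=np.array([onz(t,u,v,8)[:2] for u,v in P],np.float32)
(cx,cy),(w,hh),a=cv2.minAreaRect(W);B=cv2.boxPoints(((cx,cy),(w,hh),a));print(cx,cy,w,hh,a);print(B)
# post tops z 70
for p in((243.4,197.6),(224.7,207.9)): print("post z66",onz(t,*p,66))
print("tri",tri(t,(243.4,197.6),s,(260.5,191.5)),tri(t,(224.7,207.9),s,(250.4,182.5)))
print("tab",tri(t,(302.4,176.3),s,(288.1,229.9)),onz(t,302.4,176.3,60))
# axis
long=np.array([B[i]-B[(i+1)%4] for i in range(4)]);L=long[np.argmax(np.linalg.norm(long,axis=1))]
L/=np.linalg.norm(L); L*=np.sign(L[1]); n=np.array([-L[1],L[0]])
c=np.array([cx,cy]);o=c+L*43;print("axis",L,np.degrees(np.arctan2(L[1],L[0])),"origin",o)
# keeper/guide ends visible: reproj check
im=f[:,:,::-1].copy();im=cv2.resize(im[150:260,190:350],None,fx=5,fy=5,interpolation=cv2.INTER_CUBIC)
def dr(x,y,z,col):
    q=proj(t,[*(o+L*x+n*y),z]);q=(q+.5-[190,150])*5;cv2.circle(im,tuple(int(v) for v in q),3,col,-1)
for x in(-175,89):
    for y in(-52,52):dr(x,y,8,(0,255,255))
dr(0,0,34,(0,0,0));dr(-53,0,41,(0,255,0));dr(46,0,41,(0,255,0));dr(74,0,41,(0,255,0));dr(-210,0,67,(0,255,0))
for a in np.arange(0,6.28,.3):dr(40*np.cos(a),40*np.sin(a),34,(255,0,255))
cv2.imwrite("pics/chk.png",im)
```

```text
566.655029296875 -40.427276611328125 101.77154541015625 261.3058166503906 21.42593002319336
[[ 471.55872   62.60781]
 [ 567.0132  -180.63931]
 [ 661.75134 -143.46237]
 [ 566.2969    99.78476]]
post z66 [566.07731568 -26.98980663  66.        ]
post z66 [537.2350783   25.92680723  66.        ]
tri [565.10779091 -27.06726097  71.56621799] [536.88713404  25.64349122  70.77672573]
tab [ 627.6575245  -196.30643342   55.60312122] [ 626.59687994 -195.73843859   60.        ]
axis [-0.3652979  0.9308906] 111.42592 origin [ 5.50947219e+02 -3.98979187e-01]
```

View pics/chk.png

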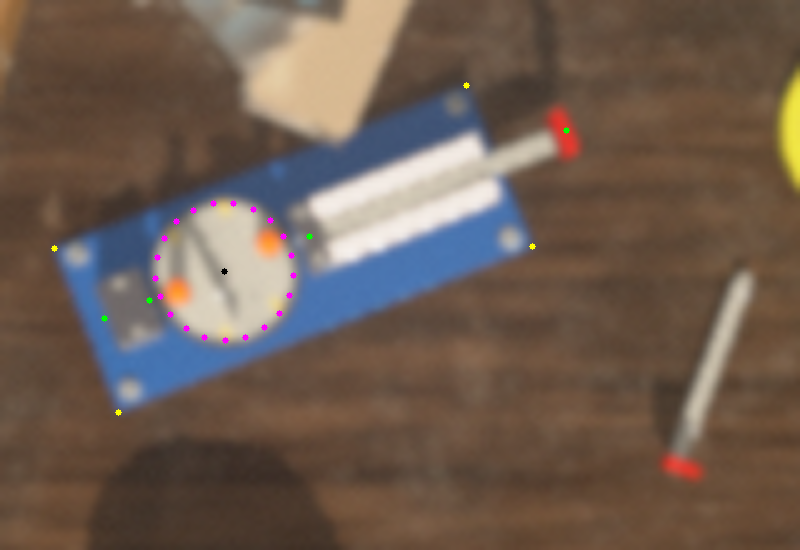

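```bash
cat >> h.py <<'E'
O=np.array([551.2,-0.5]);YAW=1.9446
LX=np.array([np.cos(YAW),np.sin(YAW)]);LY=np.array([-LX[1],LX[0]])
def inc(targets,base=None):
    o=get_obs();p=o["tool_pos"] if base is None else np.array(base[:3]);y=o["tcp_rot"][2] if base is None else base[3]
    X=np.array([np.cos(y),np.sin(y)]);Y=np.array([np.sin(y),-np.cos(y)])
    for x,yy,z,w in targets:
        d=np.array([x,yy])-p[:2];tw=-((w-y+np.pi)%(2*np.pi)-np.pi)
        print("0 0 %.3f %.1f %.1f %.1f"%(tw,d@X,d@Y,-(z-p[2])))
def state():
    o=get_obs();d=o["tool_pos"][:2]-O
    print("t %.2f pos %s rot %s F %s w %.1f lock xy %.1f %.1f"%(o["time"],o["tool_pos"].round(1),o["tcp_rot"].round(3),o["contact_force"].round(1),o["grip_width"],d@LX,d@LY))
def disc(ang,back,r=29):  # ang: post_b world angle; tool pose pushing ccw
    u=np.array([np.cos(ang),np.sin(ang)]);t=np.array([-u[1],u[0]])
    return O+r*u-back*t, ang-np.pi/2
E
python3 - <<'E'
from h import *
a=np.radians(118.6);p,w=disc(a,30);print(p,w)
inc([(*p,230,w)])
E
```

```text
[563.65742538  39.32226203] 0.4991641660703783
0 0 2.193 -490.5 -244.4 18.6
```

Emit:
step_arm(increments="0 0 0.15 -30 -15 0 -1;0 0 0.3 -70 -35 0 -1;0 0 0.48 -115 -57 5 -1;0 0 0.66 -160 -80 5 -1;0 0 0.84 -205 -102 10 -1;0 0 1.02 -250 -125 10 -1;0 0 1.2 -295 -147 15 -1;0 0 1.38 -340 -170 18 -1;0 0 1.56 -385 -192 18 -1;0 0 1.74 -430 -215 18 -1;0 0 1.9 -465 -232 18 -1;0 0 2.05 -485 -242 18 -1;0 0 2.193 -490.5 -244.4 18.6 -1;0 0 2.193 -490.5 -244.4 18.6 -1;0 0 2.193 -490.5 -244.4 18.6 -1")

```text
time: 2.22
tool_pos: [563.4, 39.8, 230.1]
tcp_rot: [-3.141, 0.0, 0.502]
contact_force: [-0.3, -0.0, -0.3]
grip_width: 0.7
```

Run:
```python
from h import *
state()
c=capture("wrist");cv2.imwrite("pics/w1.png",c["frame"][:,:,::-1])
a=np.radians(118.6);p,w=disc(a,30)
inc([(*p,140,w),(*p,72,w)])
```

```text
t 2.23 pos [563.4  39.8 230.1] rot [-3.141  0.     0.502] F [-0.3 -0.  -0.3] w 0.7 lock xy 33.0 -26.1
0 0 0.002 -0.1 0.6 90.2
0 0 0.002 -0.1 0.6 158.2
```

View pics/w1.png

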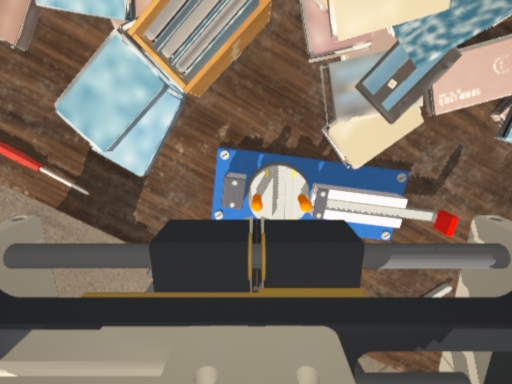

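Emit:
step_arm(increments="0 0 0.002 0 0.6 45 -1;0 0 0.002 0 0.6 90 -1;0 0 0.002 0 0.6 115 -1;0 0 0.002 0 0.6 130 -1;0 0 0.002 0 0.6 145 -1;0 0 0.002 0 0.6 158 -1;0 0 0.002 0 0.6 158 -1")

```text
time: 3.15
tool_pos: [563.6, 39.0, 71.5]
tcp_rot: [-3.141, 0.001, 0.497]
contact_force: [-1.1, -0.9, 0.2]
grip_width: 0.7
```

Run:
```python
from h import *
state()
for n in("wrist","side"):
    c=capture(n);f=c["frame"][:,:,::-1]
    if n=="side": f=cv2.resize(f[140:260,200:320],None,fx=5,fy=5,interpolation=cv2.INTER_CUBIC)
    cv2.imwrite(f"pics/{n}2.png",f)
a0=118.6
A=[(*p,72,w) for p,w in [disc(np.radians(x),15) for x in (118.6,118.6+7,118.6+14,118.6+21,118.6+28,118.6+35,118.6+42,118.6+49,118.6+56,118.6+63,118.6+70,118.6+77,201.4)]]
inc(A)
```

```text
t 3.15 pos [563.6  39.   71.5] rot [-3.141e+00  1.000e-03  4.970e-01] F [-1.1 -0.9  0.2] w 0.7 lock xy 32.2 -26.0
0 0 -0.002 -15.4 -0.7 0.6
0 0 -0.125 -19.1 -2.3 0.6
0 0 -0.247 -22.9 -3.4 0.6
0 0 -0.369 -26.8 -4.1 0.6
0 0 -0.491 -30.8 -4.3 0.6
0 0 -0.613 -34.8 -4.0 0.6
0 0 -0.735 -38.7 -3.2 0.6
0 0 -0.858 -42.5 -2.0 0.6
0 0 -0.980 -46.1 -0.3 0.6
0 0 -1.102 -49.4 1.9 0.6
0 0 -1.224 -52.5 4.4 0.6
0 0 -1.346 -55.3 7.3 0.6
0 0 -1.447 -57.3 9.9 0.6
```

View pics/wrist2.png

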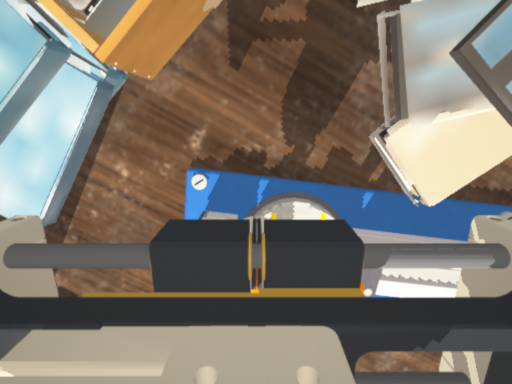

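View pics/side2.png

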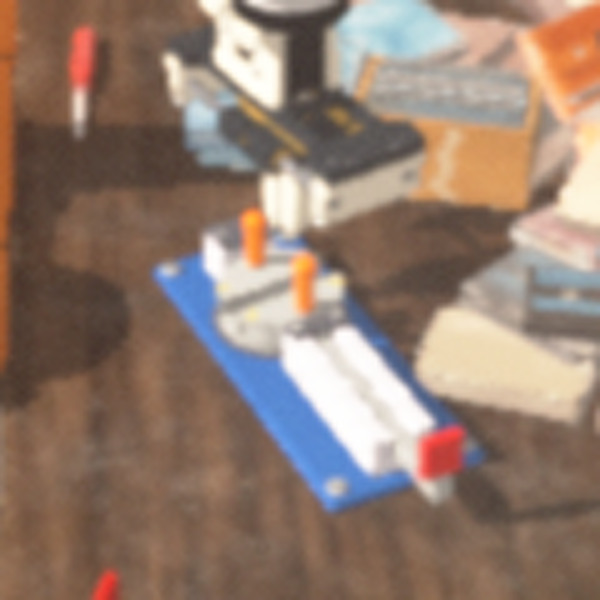

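Emit:
step_arm(increments="0 0 0 -5 0 0.6 -1;0 0 0 -9 0 0.6 -1;0 0 0 -12.5 -0.4 0.6 -1;0 0 -0.002 -15.4 -0.7 0.6 -1;0 0 -0.063 -17.2 -1.5 0.6 -1;0 0 -0.125 -19.1 -2.3 0.6 -1;0 0 -0.186 -21 -2.9 0.6 -1;0 0 -0.247 -22.9 -3.4 0.6 -1;0 0 -0.308 -24.8 -3.8 0.6 -1;0 0 -0.369 -26.8 -4.1 0.6 -1;0 0 -0.43 -28.8 -4.2 0.6 -1;0 0 -0.491 -30.8 -4.3 0.6 -1;0 0 -0.55 -32.8 -4.2 0.6 -1;0 0 -0.613 -34.8 -4 0.6 -1;0 0 -0.735 -38.7 -3.2 0.6 -1;0 0 -0.858 -42.5 -2 0.6 -1;0 0 -0.98 -46.1 -0.3 0.6 -1;0 0 -1.102 -49.4 1.9 0.6 -1;0 0 -1.102 -49.4 1.9 0.6 -1")

```text
time: 5.62
tool_pos: [521.6, 13.7, 71.7]
tcp_rot: [3.141, -0.0, 1.598]
contact_force: [1.0, 1.1, 1.3]
grip_width: 0.3
```

Run:
```python
from h import *
state()
for n in("top","side"):
    c=capture(n);f=c["frame"][:,:,::-1]
    f=cv2.resize(f[140:260,200:320],None,fx=5,fy=5,interpolation=cv2.INTER_CUBIC)
    cv2.imwrite(f"pics/{n}3.png",f)
```

```text
t 5.62 pos [521.6  13.7  71.7] rot [ 3.141 -0.     1.598] F [1.  1.1 1.3] w 0.3 lock xy 24.1 22.4
```

View pics/side3.png

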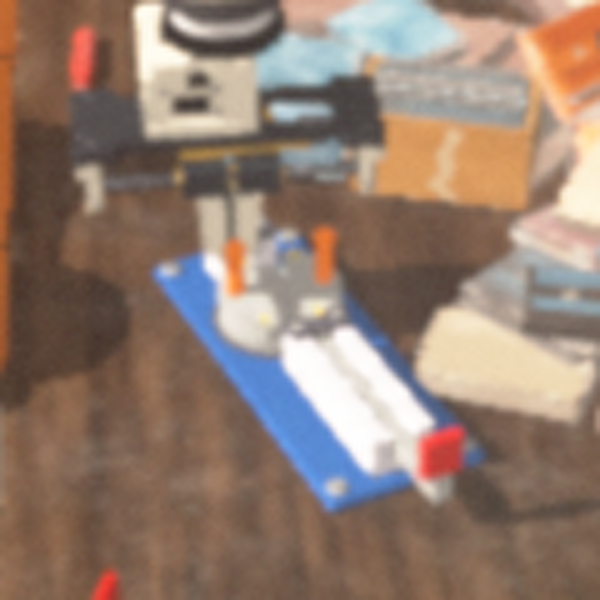

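View pics/top3.png

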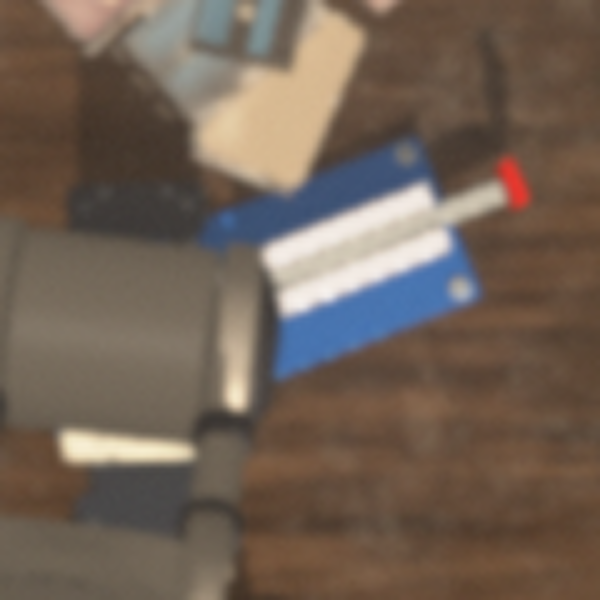

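```bash
cat >> h.py <<'E'
def posts():
    c=capture("side");f=c["frame"];h=cv2.cvtColor(f,cv2.COLOR_RGB2HSV).astype(int);H,S,V=h[...,0],h[...,1],h[...,2]
    m=np.zeros(H.shape,bool);m[175:215,235:280]=1
    m&=(H>=5)&(H<18)&(S>140)&(V>100)
    P=[]
    for ce,st in blobs(m,10):
        w=onz(c,*ce,54);P.append(w[:2]);print(ce.round(1),st,w.round(1))
    if len(P)==2:
        d=P[1]-P[0];a=np.degrees(np.arctan2(d[1],d[0]));print("angle",a,"len",np.linalg.norm(d),"mid",(P[0]+P[1])/2,"off",(a-np.degrees(YAW)-90+90)%180-90)
E
python3 - <<'E'
from h import *
posts()
E
```

```text
[264.5 189.8] [262 185   6  11  41] [580.    5.3  54. ]
[246.5 192.4] [245 188   4  11  27] [522.3  -3.6  54. ]
angle -171.2066773868088 len 58.37685466367701 mid [551.12910535   0.87353488] off -12.624050227948715
```

Run:
```python
from h import *
inc([(*disc(np.radians(x),15)[0],72,disc(np.radians(x),15)[1]) for x in (188,194.2)])
```

```text
0 0 -0.114 -3.5 -1.0 -0.5
0 0 -0.222 -6.9 -2.1 -0.5
```

Emit:
step_arm(increments="0 0 -0.06 -1.7 -0.5 0 -1;0 0 -0.114 -3.5 -1 0 -1;0 0 -0.17 -5.2 -1.5 0 -1;0 0 -0.222 -6.9 -2.1 0 -1;0 0 -0.222 -6.9 -2.1 0 -1")

```text
time: 6.4
tool_pos: [519.2, 6.9, 71.4]
tcp_rot: [-3.141, -0.001, 1.819]
contact_force: [0.1, 2.2, 0.9]
grip_width: 0.3
```

Run:
```python
from h import *
state();posts()
```

```text
t 6.40 pos [519.2   6.9  71.4] rot [-3.141e+00 -1.000e-03  1.819e+00] F [0.1 2.2 0.9] w 0.3 lock xy 18.6 27.1
[264.1 188.6] [262 184   5  11  46] [579.5  11.8  54. ]
[247.  193.7] [246 189   3  10  29] [523.3 -10.6  54. ]
angle -158.30813296166835 len 60.52955385461367 mid [551.38865167   0.61273921] off 0.27449419719175694
```

Run:
```python
from h import *
p=O+LX*-242
inc([(*p,140,YAW),(*p,68,YAW)])
```

```text
0 0 -0.126 -255.2 59.5 -68.6
0 0 -0.126 -255.2 59.5 3.4
```

Emit:
step_arm(increments="0 0 0 6 0 0 -1;0 0 0 12 0 0 -1;0 0 0 12 0 -20 -1;0 0 0 12 0 -55 -1;0 0 0 10 0 -75 -1;0 0 -0.05 -20 10 -75 -1;0 0 -0.1 -60 20 -75 -1;0 0 -0.126 -105 30 -75 -1;0 0 -0.126 -150 40 -70 -1;0 0 -0.126 -195 50 -70 -1;0 0 -0.126 -235 56 -70 -1;0 0 -0.126 -255 59.5 -70 -1;0 0 -0.126 -255.2 59.5 -70 -1;0 0 -0.126 -255.2 59.5 -70 -1")

```text
time: 8.2
tool_pos: [640.0, -224.6, 141.2]
tcp_rot: [-3.141, -0.001, 1.947]
contact_force: [0.5, 0.5, -0.6]
grip_width: 0.4
```

Run:
```python
from h import *
state();posts()
for n in("wrist","side","top"):
    c=capture(n);f=c["frame"][:,:,::-1]
    if n!="wrist":f=cv2.resize(f[140:260,200:320],None,fx=5,fy=5,interpolation=cv2.INTER_CUBIC)
    cv2.imwrite(f"pics/{n}4.png",f)
p=O+LX*-242
inc([(*p,68,YAW)])
```

```text
t 8.20 pos [ 640.  -224.6  141.2] rot [-3.141e+00 -1.000e-03  1.947e+00] F [ 0.5  0.5 -0.6] w 0.4 lock xy -241.0 -0.8
[263.2 185.1] [261 183   6   5  16] [578.5  31.2  54. ]
[247.1 193.7] [246 189   3  10  26] [523.7 -10.8  54. ]
angle -142.4979953775275 len 68.9880550601665 mid [551.08935799  10.18583067] off 16.084631781332632
0 0 0.003 -0.7 -1.1 73.8
```

View pics/side4.png

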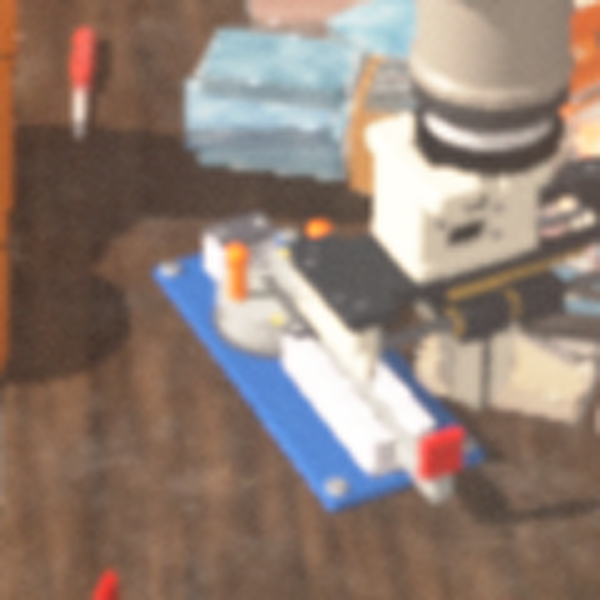

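View pics/wrist4.png

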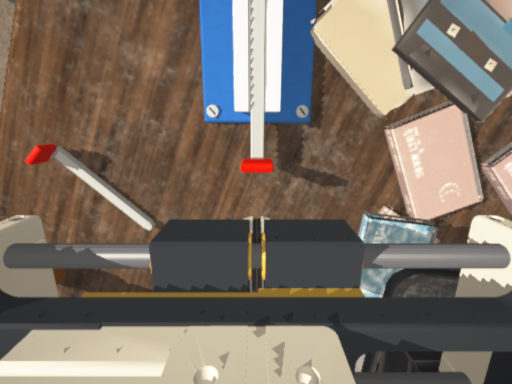

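View pics/top4.png

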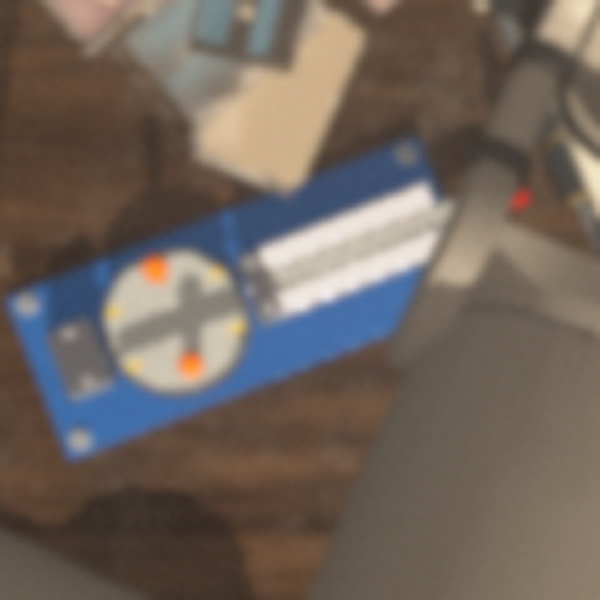

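Emit:
step_arm(increments="0 0 0.003 -2 -1 25 -1;0 0 0.003 -2 -1 50 -1;0 0 0.003 -2 -1 65 -1;0 0 0.003 -2 -1 73 -1;0 0 0.003 -2 -1 73 -1")

```text
time: 9.02
tool_pos: [640.2, -227.9, 68.5]
tcp_rot: [-3.142, -0.0, 1.944]
contact_force: [0.2, -0.1, -0.4]
grip_width: 0.6
```

Run:
```python
from h import *
state()
c=capture("side");f=c["frame"][:,:,::-1]
cv2.imwrite(f"pics/side5.png",cv2.resize(f[140:260,200:320],None,fx=5,fy=5,interpolation=cv2.INTER_CUBIC))
inc([(*(O+LX*x),68,YAW) for x in(-225,-200,-150,-104)])
```

```text
t 9.03 pos [ 640.2 -227.9   68.5] rot [-3.142 -0.     1.944] F [ 0.2 -0.1 -0.4] w 0.6 lock xy -244.2 0.2
0 0 -0.001 19.5 -0.0 1.1
0 0 -0.001 44.5 -0.0 1.1
0 0 -0.001 94.5 -0.1 1.1
0 0 -0.001 140.5 -0.1 1.1
```

View pics/side5.png

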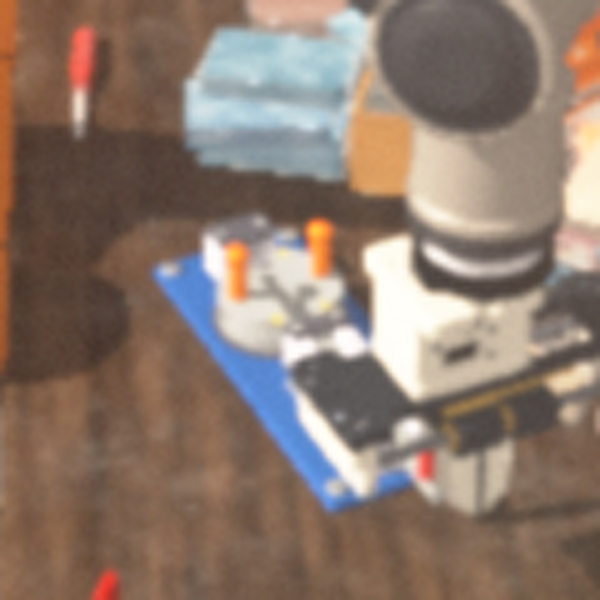

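Emit:
step_arm(increments="0 0 0 8 0 0.5 -1;0 0 0 15 0 0.5 -1;0 0 0 20 0 0.5 -1;0 0 0 25 0 0.5 -1;0 0 0 30 0 0.5 -1;0 0 0 36 0 0.5 -1;0 0 0 42 0 0.5 -1;0 0 0 48 0 0.5 -1;0 0 0 54 0 0.5 -1;0 0 0 60 0 0.5 -1;0 0 0 66 0 0.5 -1;0 0 0 72 0 0.5 -1;0 0 0 72 0 0.5 -1")

```text
time: 10.7
tool_pos: [613.4, -160.0, 67.7]
tcp_rot: [-3.141, -0.001, 1.944]
contact_force: [-0.2, 0.2, -0.6]
grip_width: 0.5
```

Run:
```python
from h import *
state()
for n in ("side","top"):
    c=capture(n);f=c["frame"][:,:,::-1]
    cv2.imwrite(f"pics/{n}6.png",cv2.resize(f[140:260,200:320],None,fx=5,fy=5,interpolation=cv2.INTER_CUBIC))
inc([(*(O+LX*x),68,YAW) for x in(-130,-104)])
```

```text
t 10.70 pos [ 613.4 -160.    67.7] rot [-3.141e+00 -1.000e-03  1.944e+00] F [-0.2  0.2 -0.6] w 0.5 lock xy -171.2 0.4
0 0 -0.001 41.7 0.4 -0.4
0 0 -0.001 67.7 0.4 -0.4
```

View pics/side6.png

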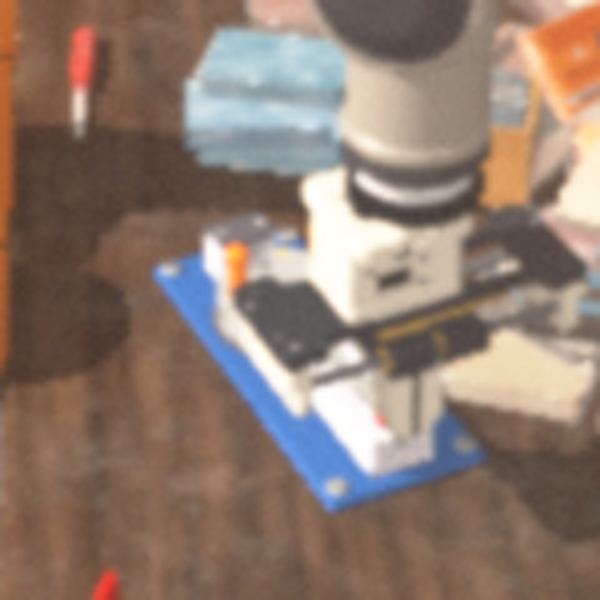

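View pics/top6.png

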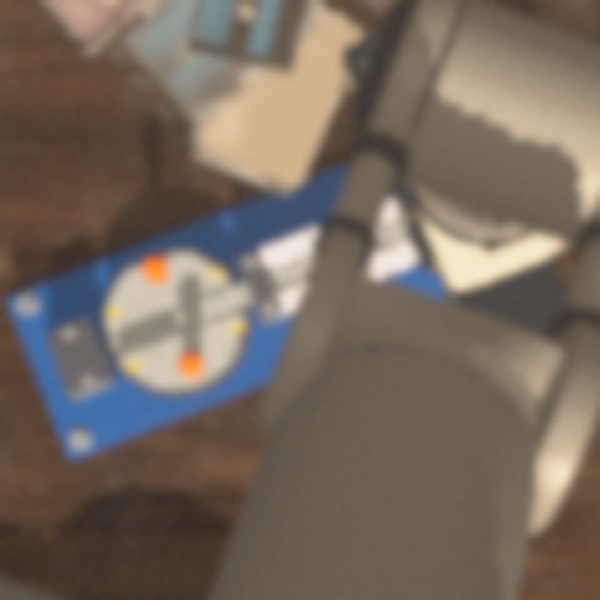

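The bar's nose has entered the slot and reaches about (232,202) in the top frame. I'll keep pushing.

Emit:
step_arm(increments="0 0 0 6 0 0 -1;0 0 0 12 0 0 -1;0 0 0 18 0 0 -1;0 0 0 24 0 0 -1;0 0 0 30 0 0 -1;0 0 0 36 0 0 -1;0 0 0 42 0 0 -1;0 0 0 48 0 0 -1;0 0 0 53 0 0 -1;0 0 0 57 0 0 -1;0 0 0 60 0 0 -1;0 0 0 60 0 0 -1")

```text
time: 12.3
tool_pos: [591.7, -104.4, 67.9]
tcp_rot: [-3.141, -0.001, 1.944]
contact_force: [0.4, -0.1, 0.0]
grip_width: 0.1
```

Run:
```python
from h import *
state()
for n in ("top",):
    c=capture(n);f=c["frame"][:,:,::-1]
    cv2.imwrite(f"pics/{n}7.png",cv2.resize(f[140:260,200:320],None,fx=5,fy=5,interpolation=cv2.INTER_CUBIC))
```

```text
t 12.30 pos [ 591.7 -104.4   67.9] rot [-3.141e+00 -1.000e-03  1.944e+00] F [ 0.4 -0.1  0. ] w 0.1 lock xy -111.5 0.3
```

View pics/top7.png

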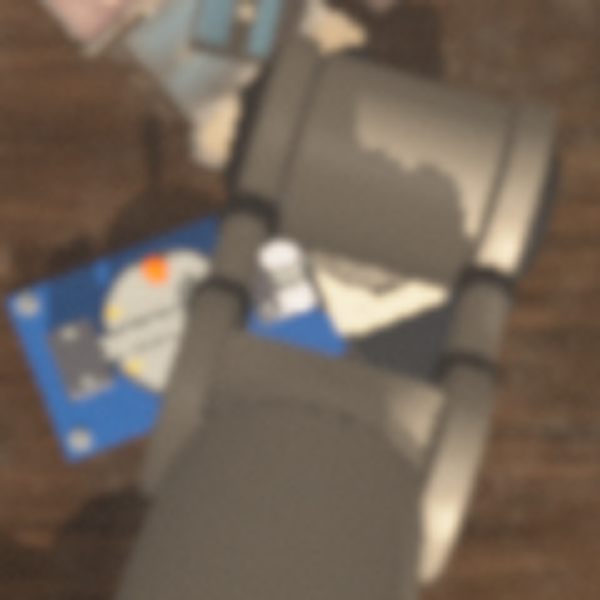

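Bar crosses the slot and is at the keeper. I'll push the last few mm in small steps.

Emit:
step_arm(increments="0 0 0 2 0 0 -1;0 0 0 3.5 0 0 -1;0 0 0 5 0 0 -1;0 0 0 6 0 0 -1;0 0 0 7 0 0 -1;0 0 0 7 0 0 -1")

```text
time: 13.1
tool_pos: [589.4, -98.4, 68.0]
tcp_rot: [-3.142, -0.0, 1.944]
contact_force: [0.5, -0.7, -0.0]
grip_width: 0.4
```

Emit:
step_arm(increments="0 0 0 1 0 0 -1;0 0 0 2 0 0 -1;0 0 0 2 0 0 -1")

```text
time: 13.48
tool_pos: [588.7, -96.6, 68.0]
tcp_rot: [3.141, -0.0, 1.944]
contact_force: [-0.0, 0.2, -0.4]
grip_width: 0.4
```

Emit:
step_arm(increments="0 0 0 1 0 0 -1;0 0 0 2 0 0 -1;0 0 0 2 0 0 -1")

```text
time: 13.85
tool_pos: [588.7, -95.7, 68.4]
tcp_rot: [3.14, 0.002, 1.944]
contact_force: [1.2, -4.8, -0.6]
grip_width: 0.4
```

Emit:
step_arm(increments="0 0 0 1 0 0 -1;0 0 0 1 0 0 -1")

```text
time: 14.1
tool_pos: [588.8, -95.5, 68.7]
tcp_rot: [3.14, 0.004, 1.944]
contact_force: [2.6, -7.8, -0.7]
grip_width: 0.8
```

The force is rising with almost no movement, so the bar is against the stop. I'll back straight off, lift clear and check.

Emit:
step_arm(increments="0 0 0 -4 0 0 -1;0 0 0 -10 0 0 -1;0 0 0 -20 0 0 -1;0 0 0 -25 0 -20 -1;0 0 0 -25 0 -60 -1;0 0 0 -40 0 -110 -1;0 0 0 -80 0 -130 -1;0 0 0 -130 0 -130 -1;0 0 0 -180 0 -130 -1;0 0 0 -200 0 -130 -1;0 0 0 -200 0 -130 -1;0 0 0 -200 0 -130 -1")

```text
time: 15.6
tool_pos: [660.3, -279.3, 197.8]
tcp_rot: [-3.141, -0.001, 1.944]
contact_force: [1.3, 0.7, -0.6]
grip_width: 0.7
```

Run:
```python
from h import *
state();posts()
for n in ("side","top"):
    c=capture(n);f=c["frame"][:,:,::-1]
    cv2.imwrite(f"pics/{n}8.png",cv2.resize(f[140:260,200:350],None,fx=5,fy=5,interpolation=cv2.INTER_CUBIC))
    h=cv2.cvtColor(c["frame"],cv2.COLOR_RGB2HSV).astype(int);H,S,V=h[...,0],h[...,1],h[...,2]
    m=((H<5)|(H>174))&(S>150)&(V>110);m[:140]=0;m[260:]=0;m[:,:200]=0;m[:,350:]=0
    for ce,st in blobs(m,6):
        w=onz(c,*ce,53)[:2];print(n,ce.round(1),st,(w-O)@LX,(w-O)@LY)
```

```text
t 15.60 pos [ 660.3 -279.3  197.8] rot [-3.141e+00 -1.000e-03  1.944e+00] F [ 1.3  0.7 -0.6] w 0.7 lock xy -299.4 0.2
[263.7 188.2] [261 183   6  12  44] [578.3  13.9  54. ]
[247.1 193.7] [246 189   3  10  26] [523.7 -10.8  54. ]
angle -155.62585438548393 len 59.878613357420946 mid [550.99495638   1.54199541] off 2.9567727733762013
side [216.  151.3] [214 146   5  11  33] 287.8090942313854 19.93039595849643
side [268.1 206.4] [265 203   7   8  45] -86.13112643357836 -0.5109600929125879
side [221.  256.9] [219 254   5   6  22] -223.5228474086907 209.74376802733715
top [263.  191.7] [262 189   3   6  11] -88.64509649053241 -0.13024986925928342
```

View pics/top8.png

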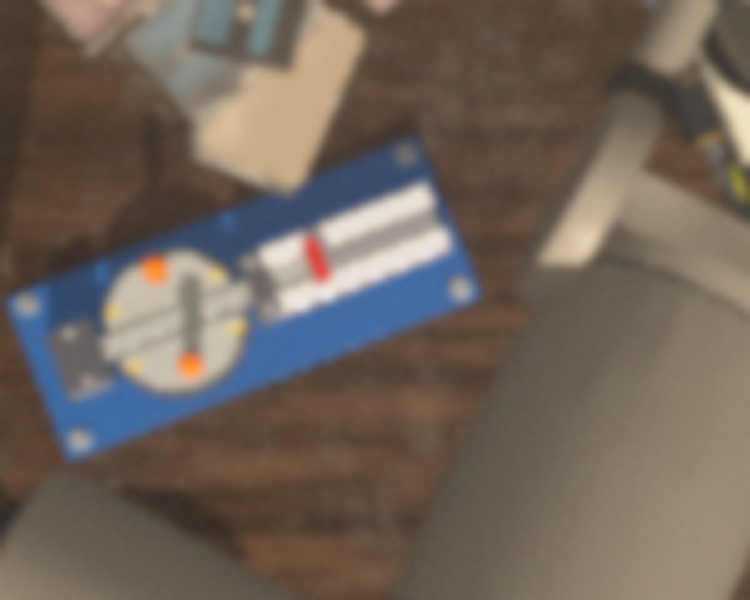

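View pics/side8.png

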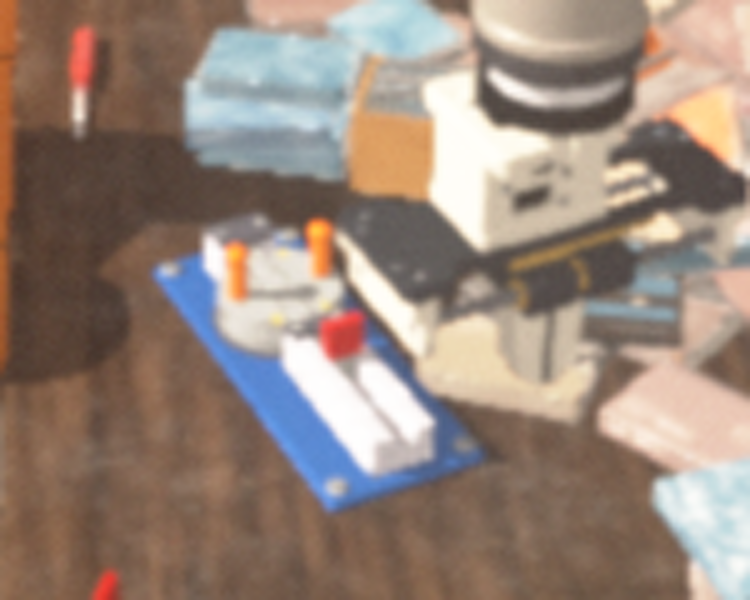

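```bash
python3 -c "
from plant import close_job;print(close_job())
from h import *
state()"
```

```text
the job is handed in; nothing more can be done
None
the job is handed in; nothing more can be done
```

I turned the disc about 83° counter-clockwise by pushing post_b with the closed fingertips. I then pushed the larger bar's red tab through the slot until it stopped moving, backed off, lifted clear and handed the job in at about 15.6 s.

- **Bar home:** the force rose to about 8 N with almost no movement, so the bar is against the end stop. The last pictures put the tab's centre at lock_base x of -86 mm (side camera) and -89 mm (top camera). Fully home it should be at -88 mm. Sideways it is within 1 mm.
- **Slot alignment:** the last side-camera reading was 3° off the bar's line, within the 8.6° (0.15 rad) allowed. It read 0.3° before the bar went in.
- **Robot clear:** the arm ended about 200 mm above the desk, with about 1.6 N read on the wrist. That is near the 1 N or so of drift seen in free air, so I take it as touching nothing.
- **Disagreement:** one slot reading, taken before the bar went in, gave 16°. The gripper was hiding part of a post, and the top view showed the slot in line, so I discarded it.
- **Bystanders:** my path stayed away from the screwdriver, bottle and tape roll. I did not measure their positions again at the end.

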